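# Tighten a brass pump elbow a sixth of a turn past biting

### The job

The brass hose elbow is already started in the fitting clamped in the vise. Screw it in clockwise (seen from above) by pushing its arm round until the resistance clearly rises as it bites on the rubber seal, then tighten it a further sixth of a turn (60 degrees) and stop there, without turning it back. Leave the other things on the bench where they are.

Things in the scene. Friction and masses are not known exactly. Their poses are not given: they have to be found in the camera images.
- elbow: Brass elbow screwed into the clamped fitting; turns about its own z only, clockwise from above tightens (2.4 mm lead). Origin: screw axis, centre of its flange's underside, about 175 mm above the bench; z up, x along its arm. Flange 62 mm across, 10 thick; hub 44 mm across, top 60 mm above the origin. Stays where it is left, no spring-back.
- elbow_arm (a point): Point on the centreline of the elbow's arm, 90 mm from the screw axis, 40 mm above elbow's origin; same axes. The arm is a level brass tube 26 mm thick, 150 mm out from the axis; collar 36 mm across at 24 to 36 mm, hose barbs (32 mm across) from 105 mm to the end. Pushed sideways here it takes 2 to 3 N running free and about 11 N once it bites.
- seal_top (a point): Centre of the top of the black rubber seal ring (57 mm across) on the fitting's mouth, on the screw axis, 174 mm up. The elbow's flange is 0.2 to 1.2 mm above it at the start and bites on it after a hidden 0.6 to 3 rad of free turn, then squeezes it down 0.4 mm per 60 degrees: too little to see.
- vise: Dark steel bench vise, fixed, the brass female fitting (56 mm across) upright in its jaws. Origin on the bench under the screw axis; x points away from its screw handle. Jaw tops 137 mm above the bench; it reaches 98 mm in +x, 162 mm in -x, the handle's bar 79 mm to either side in y. The elbow's arm swings clear above it.
- oil_bottle: Bystander: standing yellow oil bottle, 54 mm across, 150 mm tall, beside the vise. Origin: centre of its foot.
- screw_jar: Bystander: glass jar with steel lid, 68 mm across, 90 mm tall, beside the vise. Origin: centre of its foot.
- spanner: Bystander: steel spanner lying flat, 190 mm long. Origin: its middle, underside.
- screwdriver: Bystander: red-handled screwdriver lying flat, 200 mm long. Origin: its middle, underside.
- mug: Bystander: blue mug, 80 mm across, 90 mm tall. Origin: centre of its foot.

How it is judged:
On the way, in this order (a step that is already met when the one before it is completed fails the run):
1. the elbow is screwed down until its flange bites on the seal (z of elbow in the frame of seal_top below 8e-05 m), for 0.05 s.
2. it is tightened on past the bite, about a sixth of a turn (z of elbow in the frame of seal_top below 0.00012 m and distance of seal_top from where it was at the start of the episode above 0.00028 m), for 0.1 s.
At the end, for the whole second after the job is handed in: The elbow's flange rests on the seal (gap under 0.12 mm: not turned back more than about 18 degrees), it has been tightened 60 degrees past the bite, give or take 18 degrees (seal squeezed 0.28 to 0.52 mm), and it is at rest (all of step 2 and distance of seal_top from where it was at the start of the episode below 0.00052 m and angular speed of elbow below 0.05 rad/s); the robot touches nothing.
It fails at once if the seal is crushed: the elbow is turned more than 90 degrees past the bite (distance of seal_top from where it was at the start of the episode above 0.0006 m).
It fails at once if another thing on the bench is shifted by more than 30 mm (distance of any of oil_bottle, screw_jar, spanner, screwdriver, mug from where it was at the start of the episode above 0.03 m).
It also fails if it takes over 64 s, if anything falls off the work surface, if the arm or the gripper's body presses on something with over 40 N, if the wrist force passes 120 N, or if a joint passes its speed limit or range.

### The arm

A 6-joint arm with a two-finger parallel gripper is mounted at the origin on the work surface. World frame = base frame: x ahead of the robot, y to its left, z up, the work surface at z = 0. Lengths are in m, angles in rad, forces in N, time in s.
With the tool pointing down it reaches from about 0.3 to 0.825 m from the base axis. Payload 5.4 kg.
Tool frame: the origin (TCP) lies at the very end of the fingers, on their centre line; the grasp point (between the pads) lies 19 mm behind it; z points along the fingers, y is the direction in which the jaws open and shut (so a half turn about z gives the same grasp; the last joint's range is limited). The gripper opens to 92 mm and grips with 3 to 60 N. Pads are 20 mm wide; open, the fingers measure 128 mm over their backs; the gripper's body (75 mm by 189 mm) begins 69 mm behind the grasp point.
Start: joints at [0.994, 0.158, 1.597, -0, 1.386, -0.21], TCP at [0.206, 0.537, 0.215] pointing down, gripper open.
Joint ranges: [-2.91, 2.91], [-0.94, 2.29], [0.18, 2.7], [-1.29, 4.43], [0.17, 2.64], [-3, 3]. Speed limits (rad/s): [2.57, 2.57, 3.14, 3.14, 3.14, 3.14].

### API

Orientations are given as a rotation vector (axis times angle).
In Python, from plant import robot, eoat, solver, monitor, eyes gives the robot as it stands. Calls block until the motion is done:
- robot.move_to(position, orientation): joint-space move of the TCP to a pose.
- robot.servo_line(position, ori=None, vel=0.15): straight line of the TCP; ori=None keeps the orientation; vel is the mean speed in m/s.
- robot.move_j(angles): joint-space move.
- eoat.grip(opening, grip_force=None): opening from 0.0 (shut) to 1.0 (fully open); grip_force is the grip in N (None keeps the last); returns when the fingers have stopped.
- robot.pause(seconds).
- solver.solve_ik(position, orientation): joint angles nearest the present ones, or None.
- monitor.sense(): the state.
- eyes.capture(name): name is "scene" or "top" or "wrist"; returns the picture (400x640x3 uint8, red, green, blue); there is no depth.
- eyes.get_calibration(name): a dict with "fx", "fy", "cx", "cy" (pixels), "cam_to_world" (4x4, takes a point from camera to world coordinates); the wrist camera has in their place "hand_eye" (4x4, takes a point from camera to tool coordinates, whose origin is the TCP and whose axes are the flange's). Camera axes: x right, y down, z forward; pixel columns grow to the right and rows downward; lengths in m; the calibration is good to about 2 mm. A picture is of the moment at which its call begins: read the wrist's pose just before it. get_calibration takes no time and is no camera call.
A pose or a line that the arm cannot do raises robot.Unreachable and nothing moves.
- robot.job_done(): hands the job in, once; it reports no verdict.
Trained networks look in the newest picture that a camera, given by its name, has taken for a name from the list of things; names that differ only in an ending like _2 or _b are one class to them, and where a whole thing is asked for, a point or a joint stands for the part that bears it (a point fixed in the world has none). Each returns a list of dicts, best first, with "p" (0 to 1); they miss things now and then, are a little off and sometimes report something else, mostly with a low value. They report only what shows in the picture. A call takes as long as a camera call.
- eyes.regions_of(camera, name): "region" (400x640 bool, what is visible of it) and "box" ([left, top, width, height] in pixels, round what is visible of it).
The state is a dict: "time": time; "q": joint angles; "qd": joint speeds; "joint_efforts": joint torques, N m; "ee_pos": TCP position; "ee_rot": TCP orientation; "wrist_force": force on the tool from outside, world axes, zero at the start; "wrist_torque": the same for the moment, N m; "gripper_width": opening from 0.0 (shut) to 1.0 (fully open).
Only numpy, scipy, OpenCV 4.12 (cv2) and the standard library are available. Lean on these libraries where they do the work, as an engineer would, in place of code of your own. Each camera call takes 0.05 s, during which the arm holds its last target. There are 200 camera calls.

## Working session

There is one attempt and no reset: what is moved stays moved. The work goes in short steps, each a Python script; the robot and the scene stay as the last script left them, time stands still between calls to the robot, and variables do not carry over. Pictures are saved under pics/ and viewed, on a budget of 10 in all, crops included, one or two more only if the job needs it, and the job is handed in when it is done.

```bash
ls; mkdir -p pics; cat > h.py <<'E'
import numpy as np, cv2
from plant import robot, eoat, solver, monitor, eyes
E
python3 - <<'E'
from h import *
for c in ("scene","top"):
    im=eyes.capture(c); cv2.imwrite(f"pics/{c}0.png",im[:,:,::-1])
    k=eyes.get_calibration(c); print(c,{a:np.round(b,3).tolist() for a,b in k.items()})
    for n in ("elbow","vise","oil_bottle","screw_jar","spanner","screwdriver","mug"):
        print(n,[(round(r["p"],2),r["box"],np.round(np.argwhere(r["region"]).mean(0)[::-1],1).tolist()) for r in eyes.regions_of(c,n)[:2]])
s=monitor.sense(); print(s)
E
```

```text
pics
scene {'fx': 517.163, 'fy': 517.163, 'cx': 317.735, 'cy': 186.511, 'cam_to_world': [[-0.266, 0.794, -0.547, 1.352], [0.964, 0.225, -0.141, 0.192], [0.011, -0.565, -0.825, 1.341], [0.0, 0.0, 0.0, 1.0]]}
elbow [(0.98, [301.1, 117.3, 19.7, 62.9], [312.2, 153.8])]
vise [(0.97, [284.4, 119.9, 67.3, 107.2], [313.1, 182.6])]
oil_bottle [(0.86, [351.2, 193.6, 10.4, 39.8], [357.0, 212.6]), (0.73, [461.0, 219.7, 26.6, 51.8], [473.0, 246.2])]
screw_jar [(0.91, [249.4, 159.7, 26.7, 30.0], [262.8, 175.0])]
spanner [(0.96, [462.0, 218.8, 26.3, 52.7], [472.8, 247.0]), (0.52, [299.0, 119.2, 23.8, 60.1], [311.9, 154.5])]
screwdriver [(0.73, [172.4, 150.3, 24.3, 40.6], [182.0, 177.6])]
mug [(0.78, [442.8, 182.9, 35.4, 40.0], [459.9, 201.6])]
top {'fx': 420.741, 'fy': 420.741, 'cx': 321.356, 'cy': 199.607, 'cam_to_world': [[0.015, -0.995, 0.099, 0.432], [-1.0, -0.016, -0.006, 0.0], [0.007, -0.098, -0.995, 1.4], [0.0, 0.0, 0.0, 1.0]]}
elbow [(0.91, [323.0, 198.5, 22.3, 62.0], [335.9, 225.7]), (0.42, [171.2, 184.5, 18.2, 50.6], [180.8, 211.1])]
vise [(0.76, [304.5, 176.5, 48.3, 89.9], [331.9, 219.1]
[... 269 characters left out ...]
9.5, 225.5, 32.1, 27.9], [195.1, 241.5])]
{'time': 0.8, 'q': array([ 9.93888619e-01,  1.58390853e-01,  1.59700277e+00, -6.29882304e-06,
        1.38620157e+00, -2.10097177e-01]), 'qd': array([ 0.00150437,  0.00060969,  0.00075458, -0.00082339, -0.00024407,
       -0.00060287]), 'joint_efforts': array([-8.38522701e-04, -3.85551453e+01, -3.22342551e+01,  6.98666554e-02,
        3.07851308e-02,  4.20671745e-05]), 'ee_pos': array([0.20622812, 0.5367256 , 0.2146049 ]), 'ee_rot': array([ 5.72957177e-01,  3.08889862e+00, -7.41530684e-06]), 'wrist_force': array([-0.77460157,  0.14247404, -0.93485093]), 'wrist_torque': array([-0.02368341,  0.05267746,  0.01751242]), 'gripper_width': 1.00058573798263}
```

```bash
python3 - <<'E'
import cv2, numpy as np
a=cv2.imread("pics/scene0.png")[90:290,160:500]; b=cv2.imread("pics/top0.png")[150:290,150:490]
v=np.vstack([cv2.resize(a,None,fx=1.7,fy=1.7,interpolation=2),cv2.resize(b,None,fx=1.7,fy=1.7,interpolation=2)])
cv2.imwrite("pics/both.png",v); print(v.shape)
E
```

```text
(578, 578, 3)
```

View pics/both.png

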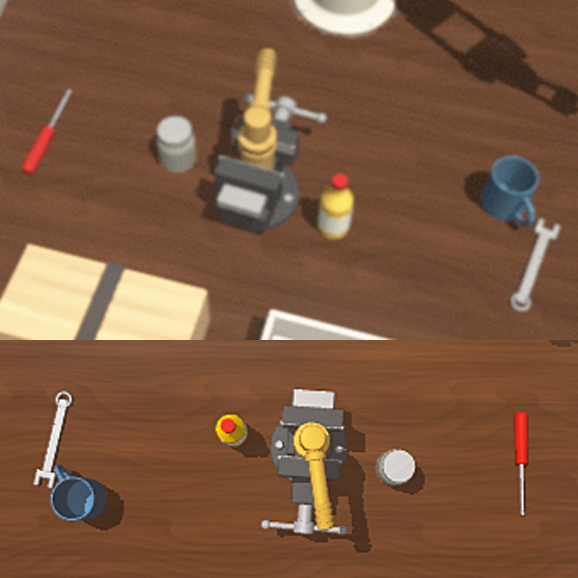

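The view shows the elbow's hub at about top pixel (333, 208), with the arm pointing back at the robot and ending near (341, 259). The bottle and jar stand either side of the vise, both lower than the arm. Next I'll fit the axis and arm angle to the masks from both cameras.

```bash
cat > fit.py <<'E'
from h import *
from scipy.optimize import minimize
def cyl(r,a,b,horiz):
    t=np.linspace(0,2*np.pi,24); P=[]
    for s in (a,b):
        P.append(np.c_[np.full(24,s),r*np.cos(t),.04+r*np.sin(t)] if horiz else np.c_[r*np.cos(t),r*np.sin(t),np.full(24,s)])
    return np.vstack(P)
PARTS=[cyl(.031,0,.01,0),cyl(.022,.01,.06,0),cyl(.013,0,.105,1),cyl(.018,.024,.036,1),cyl(.016,.105,.15,1)]
S=8
def render(k,x,y,phi):
    m=np.zeros((400*S,640*S),np.uint8); T=np.linalg.inv(k["cam_to_world"]); c,s=np.cos(phi),np.sin(phi)
    for p in PARTS:
        w=np.c_[x+c*p[:,0]-s*p[:,1],y+s*p[:,0]+c*p[:,1],p[:,2]+.175]
        q=w@T[:3,:3].T+T[:3,3]; u=np.c_[k["fx"]*q[:,0]/q[:,2]+k["cx"]+.5,k["fy"]*q[:,1]/q[:,2]+k["cy"]+.5]*S
        cv2.fillConvexPoly(m,cv2.convexHull(u.astype(np.int32)),1)
    return cv2.resize(m.astype(np.float32),(640,400),interpolation=cv2.INTER_AREA)
def fit(cams,x0):
    data=[]
    for c in cams:
        eyes.capture(c); data.append((eyes.get_calibration(c),eyes.regions_of(c,"elbow")[0]["region"].astype(np.float32)))
    f=lambda v:sum(1-np.minimum(render(k,*v),m).sum()/np.maximum(render(k,*v),m).sum() for k,m in data)
    r=minimize(f,x0,method="Nelder-Mead",options=dict(initial_simplex=np.array(x0)+np.array([[0,0,0],[.01,0,0],[0,.01,0],[0,0,.15]]),xatol=3e-4,fatol=1e-3,maxiter=120))
    return r.x,r.fun
E
python3 - <<'E'
from fit import *
k=eyes.get_calibration("top"); T=k["cam_to_world"]
def ray(u,v,z):
    d=T[:3,:3]@[(u-k["cx"])/k["fx"],(v-k["cy"])/k["fy"],1]; return T[:3,3]+d*(z-T[2,3])/d[2]
h=ray(333,207.6,.235); e=ray(340.6,258.8,.215); phi=np.arctan2(*(e-h)[1::-1])%(2*np.pi); print(h,e,phi)
print("bottle",ray(286,203,.14),"jar",ray(382,224,.08))
for c in (["top"],["scene"],["top","scene"]): print(c,fit(c,[h[0],h[1],phi]))
E
```

```text
[ 0.52575638 -0.03913132  0.235     ] [ 0.3843268  -0.06279892  0.215     ] 3.307401735810786
bottle [0.54503599 0.09908652 0.14      ] jar [ 0.48900405 -0.19874299  0.08      ]
['top'] (array([ 0.52684966, -0.04128185,  3.3012844 ]), np.float64(0.0890231728553772))
['scene'] (array([ 0.53293386, -0.04118838,  3.28843858]), np.float64(0.08091408014297485))
['top', 'scene'] (array([ 0.52997533, -0.04134035,  3.30315349]), np.float64(0.19880861043930054))
```

```bash
cat >> h.py <<'E'
from scipy.spatial.transform import Rotation as R
AX=np.array([.5295,-.0412]); PHI0=3.30
def pose(psi,z=.195,r=.09,off=.031):
    u=np.array([np.cos(psi),np.sin(psi)]); t=np.array([u[1],-u[0]])
    p=np.r_[AX+r*u-off*t,z]
    return p,R.from_matrix(np.c_[np.r_[u,0],np.r_[t,0],[0,0,-1]]).as_rotvec()
def tang(s,psi): # force along the push direction, resisted => negative
    return float(s["wrist_force"][:2]@[np.sin(psi),-np.cos(psi)])
def psi_of(s,r=.09,off=.031):
    d=s["ee_pos"][:2]-AX; return (np.arctan2(d[1],d[0])-np.arctan2(off,r))%(2*np.pi)
E
python3 - <<'E'
from h import *
eoat.grip(0.0,60)
robot.servo_line([.206,.537,.33],vel=.25)
psi=PHI0+.3
p,o=pose(psi,.33)
print(p,solver.solve_ik(p,o))
robot.move_to(p,o)
robot.servo_line(pose(psi)[0],vel=.15)
s=monitor.sense(); print(s["time"],s["q"],s["ee_pos"],s["wrist_force"],s["wrist_torque"],s["gripper_width"],psi_of(s)-psi)
for d in np.arange(0,4.6,.3):
    p,o=pose(psi-d); print(round(psi-d,2),np.round(p,3),None if solver.solve_ik(p,o) is None else np.round(solver.solve_ik(p,o),2))
E
```

```text
[ 0.46250988 -0.10882635  0.33      ] [-4.86196028e-01 -1.58399181e-01  1.68894607e+00 -4.44089210e-16
  1.61104577e+00 -2.51539970e+00]
6.675 [-4.86083877e-01 -9.06878718e-02  1.88987438e+00  3.52886232e-06
  1.34050464e+00 -2.51537819e+00] [ 0.46315583 -0.10910808  0.19602955] [ 0.01819802  0.82901054 -0.71661247] [0.02737842 0.00670229 0.0210825 ] 0.0075786525427163146 0.006922367804812257
3.6 [ 0.463 -0.109  0.195] [-0.49 -0.09  1.89 -0.    1.34 -2.52]
3.3 [ 0.446 -0.086  0.195] [-0.46 -0.15  1.95 -0.    1.35 -2.19]
3.0 [ 0.436 -0.059  0.195] [-0.41 -0.19  1.98 -0.    1.35 -1.84]
2.7 [ 0.435 -0.031  0.195] [-0.35 -0.2   1.99  0.    1.35 -1.48]
2.4 [ 0.442 -0.003  0.195] [-0.28 -0.18  1.97 -0.    1.35 -1.11]
2.1 [0.457 0.021 0.195] [-0.22 -0.14  1.94 -0.    1.34 -0.75]
1.8 [0.479 0.039 0.195] [-0.17 -0.08  1.88 -0.    1.34 -0.4 ]
1.5 [0.505 0.051 0.195] [-0.14 -0.    1.81 -0.    1.34 -0.07]
1.2 [0.533 0.054 0.195] [-0.12  0.07  1.73  0.    1.34  0.25]
0.9 [0.561 0.049 0.195] [-0.13  0.14  1.65 -0.    1.35  0.54]
0.6 [0.586 0.035 0.195] [-0.15  0.2   1.58 -0.    1.35  0.83]
0.3 [0.606 0.015 0.195] [-0.17  0.25  1.53  0.    1.36  1.1 ]
0.0 [ 0.619 -0.01   0.195] [-0.21  0.29  1.49 -0.    1.37  1.36]
-0.3 [ 0.625 -0.038  0.195] [-0.25  0.3   1.47  0.    1.37  1.62]
-0.6 [ 0.621 -0.066  0.195] [-0.3   0.3   1.47 -0.    1.37  1.87]
-0.9 [ 0.61  -0.092  0.195] [-0.35  0.28  1.5  -0.    1.37  2.12]
```

```bash
cat >> h.py <<'E'
def push(psi,end,step=.06,vel=.05,stop=None):
    n=0; log=[]
    while psi-end>1e-6:
        psi=max(end,psi-step); p,o=pose(psi); robot.servo_line(p,o,vel)
        s=monitor.sense(); f=tang(s,psi); a=psi_of(s); log.append((s["time"],psi,a,f))
        print(f"{s['time']:.2f} psi {psi:.3f} act {a:.3f} f {f:.2f} Fxyz {np.round(s['wrist_force'],1)} tz {s['wrist_torque'][2]:.2f}")
        n=n+1 if stop and -f>stop else 0
        if n>=2: break
    return log
E
python3 - <<'E'
from h import *
push(3.6,3.0,stop=6)
E
```

```text
6.94 psi 3.540 act 3.546 f 0.47 Fxyz [-0.   0.5 -0.1] tz -0.05
7.21 psi 3.480 act 3.484 f -0.61 Fxyz [ 0.1 -0.6 -0.3] tz 0.02
7.47 psi 3.420 act 3.423 f 0.41 Fxyz [0.8 0.7 0.4] tz 0.01
7.74 psi 3.360 act 3.363 f 0.55 Fxyz [ 1.   0.8 -0.4] tz -0.01
8.01 psi 3.300 act 3.303 f -0.11 Fxyz [-1.3 -0.3  0.1] tz -0.01
8.28 psi 3.240 act 3.246 f -1.00 Fxyz [ 1.3 -0.9  0.1] tz -0.01
8.54 psi 3.180 act 3.185 f -2.09 Fxyz [ 1.3 -2.  -0.1] tz 0.02
8.81 psi 3.120 act 3.123 f -1.50 Fxyz [ 0.8 -1.5 -0.9] tz -0.01
9.07 psi 3.060 act 3.062 f -2.14 Fxyz [ 1.  -2.2 -0.7] tz 0.05
9.34 psi 3.000 act 3.002 f -1.84 Fxyz [ 0.2 -1.9 -0.1] tz -0.03
```

```bash
python3 - <<'E'
from h import *
push(3.0,0.1,stop=5.5)
E
```

```text
9.61 psi 2.940 act 2.942 f -0.42 Fxyz [-0.  -0.4  0.5] tz 0.01
9.88 psi 2.880 act 2.882 f -2.11 Fxyz [ 0.1 -2.2 -1. ] tz 0.02
10.14 psi 2.820 act 2.822 f -1.42 Fxyz [ 0.5 -1.7 -1. ] tz -0.01
10.41 psi 2.760 act 2.762 f -0.60 Fxyz [ 1.  -1.   0.1] tz -0.02
10.68 psi 2.700 act 2.701 f -2.34 Fxyz [-0.3 -2.4  0.1] tz -0.00
10.94 psi 2.640 act 2.642 f -1.28 Fxyz [ 0.6 -1.8  0.1] tz -0.01
11.21 psi 2.580 act 2.582 f -1.79 Fxyz [-0.1 -2.1 -0.3] tz 0.01
11.47 psi 2.520 act 2.522 f -1.10 Fxyz [ 0.7 -1.9  0.6] tz 0.07
11.74 psi 2.460 act 2.462 f -1.46 Fxyz [-0.1 -1.8 -0.8] tz -0.01
12.01 psi 2.400 act 2.402 f -0.30 Fxyz [ 0.7 -1.   0.1] tz 0.01
12.28 psi 2.340 act 2.342 f -1.26 Fxyz [-0.4 -1.4  0.3] tz -0.02
12.54 psi 2.280 act 2.282 f -1.53 Fxyz [-0.9 -1.2 -0.5] tz 0.03
12.81 psi 2.220 act 2.222 f -1.75 Fxyz [-1.3 -1.2 -0.3] tz -0.05
13.07 psi 2.160 act 2.162 f -0.85 Fxyz [-0.4 -1.  -0.5] tz -0.03
13.34 psi 2.100 act 2.102 f -0.14 Fxyz [ 0.4 -1.  -0.4] tz -0.03
13.61 psi 2.040 act 2.042 f -0.47 Fxyz [ 0.2 -1.4 -0.2] tz 0.02
13.88 psi 1.980 act 1.982 f -0.64 Fxyz [-0.1 -1.3 -0.2] tz -0.00
14.14 psi 1.920 act 1.922 f -2.06 Fxyz [-1.5 -1.8 -0.8] tz -0.00
14.41 psi 1.860 act 1.862 f -1.34 Fxyz [-1.  -1.4 -0.6] tz -0.05
14.68 psi 1.800 act 1.802 f -1.60 Fxyz [-1.6 -0.  -0.1] tz 0.04
14.94 psi 1.740 act 1.742 f -0.93 Fxyz [-0.7 -1.4 -0.2] tz 0.00
15.21 psi 1.680 act 1.682 f -1.70 Fxyz [-1.6 -1.2 -0.8] tz 0.06
15.47 psi 1.620 act 1.622 f -0.53 Fxyz [-0.5 -0.7  0.2] tz -0.01
15.74 psi 1.560 act 1.562 f -0.94 Fxyz [-0.9  0.6 -1.3] tz 0.00
16.01 psi 1.500 act 1.502 f -1.67 Fxyz [-1.6  0.5 -0.3] tz -0.00
16.27 psi 1.440 act 1.442 f -1.75 Fxyz [-1.7  0.3 -0.6] tz -0.01
16.54 psi 1.380 act 1.382 f -2.41 Fxyz [-2.4  0.2 -0.2] tz 0.02
16.81 psi 1.320 act 1.327 f -3.67 Fxyz [-3.5  1.2  0.6] tz 0.06
17.07 psi 1.260 act 1.283 f -8.29 Fxyz [-7.8  2.7  0.9] tz 0.07
17.34 psi 1.200 act 1.227 f -9.54 Fxyz [-9.2  2.6  1.6] tz 0.05
```

The force stayed at 1–2 N until psi 1.38, then rose to 3.7, 8.3 and 9.5 N. That puts the bite at an actual psi of about 1.345. I'll push to 1.345 − 1.047 ≈ 0.295, then back off and look.

```bash
python3 - <<'E'
from h import *
push(1.2,0.263)
robot.pause(.2); s=monitor.sense(); print(s["time"],psi_of(s),s["wrist_force"])
p,o=pose(.263+.3); robot.servo_line(p,o,.08)
p[2]=.36; robot.servo_line(p,vel=.2)
robot.servo_line([.35,.30,.40],vel=.3)
from fit import fit
im=eyes.capture("top"); cv2.imwrite("pics/top1.png",cv2.resize(im[:,:,::-1][130:310,150:490],None,fx=2,fy=2))
for c in (["top"],["scene"]): print(c,fit(c,[AX[0],AX[1],.25]))
s=monitor.sense(); print(s["time"],s["wrist_force"])
E
```

```text
17.61 psi 1.140 act 1.168 f -9.39 Fxyz [-8.5  4.   2.1] tz 0.10
17.88 psi 1.080 act 1.108 f -9.72 Fxyz [-8.5  4.7  1.6] tz 0.06
18.14 psi 1.020 act 1.048 f -10.67 Fxyz [-10.    4.1   1.8] tz 0.05
18.41 psi 0.960 act 0.988 f -9.14 Fxyz [-8.1  4.3  2.1] tz 0.07
18.68 psi 0.900 act 0.928 f -9.62 Fxyz [-7.9  5.5  2.6] tz 0.08
18.94 psi 0.840 act 0.868 f -9.13 Fxyz [-7.3  5.5  0.8] tz 0.04
19.21 psi 0.780 act 0.808 f -10.58 Fxyz [-7.8  7.2  1.6] tz 0.07
19.48 psi 0.720 act 0.748 f -10.13 Fxyz [-7.2  7.2  1. ] tz 0.07
19.74 psi 0.660 act 0.688 f -10.20 Fxyz [-6.9  7.5  0.1] tz 0.07
20.01 psi 0.600 act 0.628 f -8.40 Fxyz [-5.   6.8  1.3] tz 0.04
20.27 psi 0.540 act 0.569 f -9.57 Fxyz [-4.5  8.4  0.6] tz 0.00
20.54 psi 0.480 act 0.509 f -9.69 Fxyz [-4.8  8.5  0.3] tz 0.08
20.81 psi 0.420 act 0.449 f -10.27 Fxyz [-5.   9.  -0.2] tz 0.04
21.07 psi 0.360 act 0.389 f -9.44 Fxyz [-3.4  8.8  1.1] tz 0.09
21.34 psi 0.300 act 0.329 f -9.16 Fxyz [-3.1  8.6  0.4] tz 0.05
21.59 psi 0.263 act 0.292 f -10.53 Fxyz [-3.4 10.   0.2] tz 0.10
21.7917 0.2930126848833598 [-3.60869767  9.08103163  1.3485804 ]
['top'] (array([ 0.52691883, -0.04162393,  0.42281499]), np.float64(0.08038914203643799))
['scene'] (array([ 0.53199791, -0.04123353,  0.42266705]), np.float64(0.11163431406021118))
24.875 [-0.8739487  -0.82809394  0.06834191]
```

View pics/top1.png

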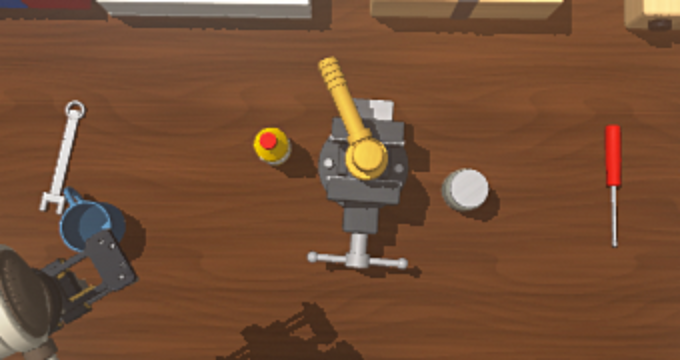

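The robot is clear, and the elbow's arm now ends near pixel (328, 65) of the crop. The bottle, jar, mug, spanner and screwdriver are where they were.

Both cameras put the elbow at 0.423 rad. Allowing for finger flex, the bite was at about 1.40 rad, with a range of 1.35–1.47. That gives about 56° of tightening (53–60°), inside the 42–78° limits, so I'm handing it in.

```bash
python3 - <<'E'
from h import *
robot.job_done(); print(monitor.sense()["time"])
E
```

```text
the job is handed in; nothing more can be done
the job is handed in; nothing more can be done
```

I screwed the elbow in clockwise with the closed fingers pushing the back of its arm, and it should now be about 56° past the bite. I then backed the fingers off and handed the job in at about 25 s; no verdict is reported.

- **Bite:** the push force stayed around 1–2 N through roughly 1.9 rad of free turn. It then rose clearly to about 10 N, and I pushed on until the finger had gone a nominal 60° past that point.
- **Final angle:** the top and scene cameras agree the arm stopped at 0.423 rad. The wrist reading at the end of the push alone would suggest about 60°. The fingers flexed by an estimated 0.07 rad under load, so the true value is about 56°, with a likely range of 53–60°. The allowed range is 42–78°, so I did not touch it again.
- **What disagreed:** the two cameras differ by about 5 mm on the screw axis, which changes the angle very little. The seal squeeze itself cannot be measured; I infer about 0.37 mm from the angle.
- **Other checks:** in the last picture the bystanders look unmoved, judged by eye with only the bottle's position compared. The gripper was clear of everything and the wrist force had dropped back to noise level.

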